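# Nip down the filter holder's wing nuts

## Robot

A 6-joint arm with a two-finger parallel gripper is mounted at the origin on the work surface. World frame = base frame: x ahead of the robot, y to its left, z up, the work surface at z = 0. Lengths are in m, angles in rad, forces in N, time in s.
With the tool pointing down it reaches from about 0.25 to 0.725 m from the base axis. Payload 4 kg.
Tool frame: the origin (TCP) lies midway between the tips of the shut fingers; the grasp point (between the pads) lies 19 mm behind it; z points along the fingers, y is the line along which they close (so a half turn about z gives the same grasp; the last joint's range is limited). The gripper opens to 85 mm and grips with 20 to 120 N. Pads are 22 mm wide; open, the fingers measure 114 mm over their backs; the gripper's body (76 mm by 85 mm) begins 54 mm behind the grasp point. The pads swing forward as they close: fully open they stand 13 mm farther back than shut.
Start: joints at [1.274, 0.241, 0.005, 1.335, 0, 1.571], TCP at [0.146, 0.478, 0.231] pointing down, gripper open.
Joint ranges: [-2.72, 2.72], [-1.05, 1.87], [-1.09, 1.28], [-1.99, 2.15], [-1.42, 1.44], [-3.14, 3.14]. Speed limits (rad/s): [2.79, 2.79, 3.14, 3.14, 3.14, 3.14].

## Interface

Orientations are given as [roll, pitch, yaw] about the fixed x, y, z axes, in that order (R = Rz(yaw) Ry(pitch) Rx(roll)).
In Python, from workcell import status, optics, workorder gives the robot as it stands. The module is installed in compiled form; this text tells all that it offers.
- The arm moves only by the tool play_rows, never from a script. Its argument "motion" is one flat list of numbers, 7 for each row, row after row: the opening, from 0 (shut) to 1 (fully open), then the shift along the world's x, y, z in m, then the turn, a rotation vector about the world's x, y, z in rad. A call has 1 to 20 rows; each row is the pose to reach, as a shift and turn from the pose commanded when the call began; what a row does not reach only later rows make up. A row lasts 1/10 s, in which the tool goes at most 50 mm and 8.59 degrees, less where a joint would pass 70% of its speed; a pose out of reach is approached as far as the arm can. A call with a gripper value outside its range is refused whole. The fingers move at their own pace and stop on an object; "force" is the grip in N (left out, the last holds). Time passes only in rows, so rows that repeat a pose let the fingers close. It gives the time, the measured TCP pose, the force, the opening and the grip force at its end, in the units of the state.
- status.state(): the state, without advancing time (a new reading comes with each control period).
- optics.grab_frame(name): name is "scene" or "top" or "wrist"; returns a dict with "pixels" (400x640x3 uint8, red, green, blue), "z_map" (400x640 float32, m along the optical axis (not along the pixel's ray), 0 where there is no reading), "camera_matrix" (3x3 intrinsics, pixels), "eye" and "rotation" of the camera in the world. Camera axes: x right, y up, looking along -z (the intrinsics and any distortion apply to the point x, -y, -z); pixel columns grow to the right and rows downward; lengths in m; the calibration is good to about 2 mm. A picture is of the moment at which its call begins.
- workorder.close_job(): hands the job in; it is judged then, once.
The state is a dict: "time_s": time; "joint_pos": joint angles; "dq": joint speeds; "joint_torque": joint torques, N m; "ee_pos": TCP position; "orientation": TCP orientation; "ft_force": force on the tool from outside, world axes, zero at the start; "torque": the same for the moment, N m; "opening": finger opening in m; "grip_force": force on a finger pad.
Only numpy, scipy, OpenCV 4.12 (cv2) and the standard library are available. Lean on these libraries where they do the work, as an engineer would, in place of code of your own. Each camera call takes 0.05 s, during which the arm holds its last target. There are 200 camera calls.

## Task

Tighten the membrane filter holder evenly: the wing nut beside the outlet spout is already tight, so leave that one as it is. Working clockwise round the rim (seen from above) from the spout, give the next wing nut one quarter turn clockwise, and after it the last one likewise, one quarter turn clockwise.

Things in the scene. Friction and masses are not known exactly. Their poses are not given: they have to be found in the camera images.
- holder: Round steel filter holder, fixed, 210 mm across, rim top 70 mm above the bench. Origin: centre of its underside; x points to the outlet spout, a ribbed tube rising outward to 155 mm from the centre, its end 90 mm above the bench. Three alike wing nuts stand on the rim 85 mm from the centre, 120 degrees apart, the first in line with the spout. A stub 32 mm across in the middle ends 30 mm above the rim.
- nut_spout_grip (a point): The wing nut beside the spout (already tight). Brass: upright flat wings 60 mm tip to tip, 10 mm thick, on a round foot 26 mm across, 12 mm high; 45 mm high in all. Origin = grip point: on the turning axis, midway up the wings, 32 mm above the rim top (102 mm above the bench). x runs along the wings, z up; it turns with the nut. Turns at about 0.12 N m, never rises or sinks, stays where it is left.
- nut_second_grip (a point): The next wing nut clockwise round the rim, seen from above: to be turned first. Same shape and axes as nut_spout_grip: origin on the turning axis midway up the wings, x along the wings.
- nut_third_grip (a point): The last wing nut clockwise round the rim: to be turned second. Same shape and axes as nut_spout_grip.
- nut_spout (a joint): Wing nut beside the spout. Its turn from where it was found, in rad: 0 at the start, growing clockwise seen from above (1.57 is a quarter turn tighter); no stop or click near there.
- nut_second (a joint): Second wing nut. Its turn from where it was found, in rad: 0 at the start, growing clockwise seen from above (1.57 is a quarter turn tighter); no stop or click near there.
- nut_third (a joint): Third wing nut. Its turn from where it was found, in rad: 0 at the start, growing clockwise seen from above (1.57 is a quarter turn tighter); no stop or click near there.

How it is judged:
On the way, in this order (a step that is already met when the one before it is completed fails the run):
1. the second nut is a quarter turn tighter (within 20 degrees), the third not yet turned (value of joint nut_second between 1.22 and 1.92 rad and value of joint nut_third between -0.26 and 0.26 rad), for 0.2 s.
2. the third nut is a quarter turn tighter (within 20 degrees) (value of joint nut_third between 1.22 and 1.92 rad and value of joint nut_second between 1.22 and 1.92 rad), for 0.2 s.
At the end, for the whole second after the job is handed in: The second and third nuts each stand 70 to 110 degrees clockwise of where they were found and are at rest; the nut beside the spout is within 15 degrees of where it was (all of step 2 and value of joint nut_spout between -0.26 and 0.26 rad and velocity of joint nut_second between -0.1 and 0.1 rad/s and velocity of joint nut_third between -0.1 and 0.1 rad/s); the robot touches nothing.
It fails at once if the nut beside the spout is turned by more than 15 degrees (value of joint nut_spout above 0.26 rad or value of joint nut_spout below -0.26 rad).
It also fails if it takes over 45 s, if anything falls off the work surface, if the arm or the gripper's body presses on something with over 40 N, if the wrist force passes 120 N, or if a joint passes its speed limit or range.

## Working session

There is one attempt and no reset: what is moved stays moved. The work goes in short steps, Python scripts to look and compute and a tool call to move; the robot and the scene stay as the last step left them, time stands still between calls to the robot, and variables do not carry over. Pictures are saved under pics/ and viewed, at most 10 in all, crops included, and the job is handed in when it is done.

Besides the shell and the picture viewer there is one more tool, called after "Call:" by a JSON object that holds its "method" and its "body", one argument or row to a line. play_rows: Moves the arm, as the interface text tells. Its arguments: {"type":"object","properties":{"motion":{"type":"array","items":{"type":"number"}},"force":{"type":"number"}},"required":["motion"]}

```bash
mkdir -p pics; python3 - <<'E'
from workcell import status, optics
import cv2,numpy as np
s=status.state();print(s)
for n in("top","scene"):
    f=optics.grab_frame(n);np.savez(f"{n}.npz",**f)
    cv2.imwrite(f"pics/{n}0.png",f["pixels"][:,:,::-1]);print(n,f["camera_matrix"],f["eye"],f["rotation"])
    print([k for k in f])
E
```

```text
{'time_s': 0.0, 'joint_pos': array([1.27399309e+00, 2.41440799e-01, 3.74226801e-03, 1.33518861e+00,
       1.67365367e-05, 1.57080675e+00]), 'dq': array([ 6.47989862e-04, -1.08659134e-04,  1.30529730e-03, -1.23390033e-03,
        9.03709369e-05,  1.16452667e-03]), 'joint_torque': array([-2.37254517e-04, -3.72318685e+01,  2.52407134e+01,  1.70592719e-02,
       -7.37150594e-05,  4.35635314e-06]), 'ee_pos': array([0.14604638, 0.47754743, 0.23040594]), 'orientation': array([-3.13950184e+00, -1.67147007e-05,  2.84477896e+00]), 'ft_force': array([-0.94645535, -0.14676801,  0.02515074]), 'torque': array([-0.02797155, -0.04507975,  0.04907148]), 'grip_force': 0.0, 'opening': 0.08527118980174427}
top [[421.08677336   0.         311.49329763]
 [  0.         421.08677336 197.64104118]
 [  0.           0.           1.        ]] [0.53231347 0.0477318  0.74954235] [ 0.05530261  0.02845419 -1.55716535]
['pixels', 'z_map', 'camera_matrix', 'eye', 'rotation']
scene [[464.43184567   0.         316.40441853]
 [  0.         464.43184567 194.07955902]
 [  0.           0.           1.        ]] [0.78239909 0.41663426 0.56883578] [0.71352314 0.00673098 2.57770392]
['pixels', 'z_map', 'camera_matrix', 'eye', 'rotation']
```

View pics/top0.png

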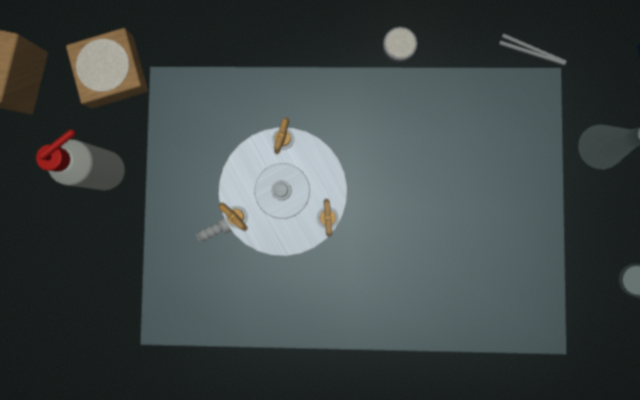

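View pics/scene0.png

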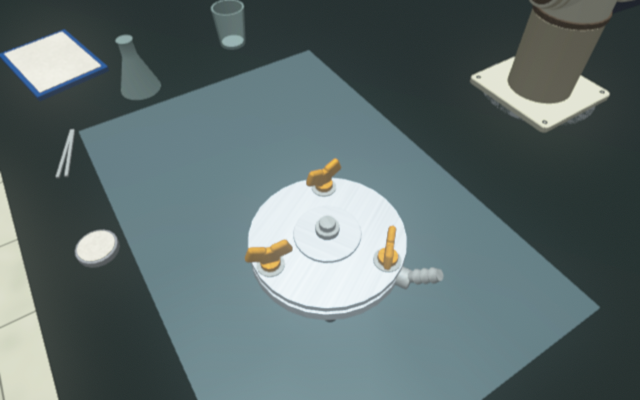

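The top view (non-mirrored, up = world +x) shows the spout at lower left (205,232) with its nut at (233,216). Clockwise from there come the second nut at (283,137) and the third at (328,215). The scene view agrees: the spout is at right (430,275), with its nut at (388,250).

```bash
cat > h.py <<'E'
import numpy as np,cv2
from scipy.spatial.transform import Rotation as R
def pts(f):
    K=f["camera_matrix"];z=f["z_map"];v,u=np.mgrid[0:400,0:640]
    c=np.stack([(u-K[0,2])/K[0,0]*z,-(v-K[1,2])/K[1,1]*z,-z],-1)
    return c@R.from_euler("xyz",f["rotation"]).as_matrix().T+f["eye"]
def brass(f):
    h=cv2.cvtColor(np.ascontiguousarray(f["pixels"]),cv2.COLOR_RGB2HSV)
    return (h[...,0]>8)&(h[...,0]<28)&(h[...,1]>110)&(h[...,2]>60)
def nuts(f,zmin=0.09,amin=30):
    P=pts(f);m=brass(f);n,l,st,ce=cv2.connectedComponentsWithStats(m.astype(np.uint8))
    for i in range(1,n):
        if st[i,4]<amin: continue
        q=P[(l==i)&(P[...,2]>zmin)&(P[...,2]<0.13)]
        if len(q)<10: continue
        (cx,cy),(w,hh),a=cv2.minAreaRect((q[:,:2]*1000).astype(np.float32))
        e,V=np.linalg.eigh(np.cov(q[:,:2].T));d=V[:,1]
        print("pix",ce[i].round(),"n",len(q),"mid",np.round((cx,cy),1),"mean",(q.mean(0)*1000).round(1),"size",round(w,1),round(hh,1),"ang",np.degrees(np.arctan2(d[1],d[0]))%180)
def rays(f,uv,z):
    K=f["camera_matrix"];uv=np.atleast_2d(uv).astype(float)
    d=np.c_[(uv[:,0]-K[0,2])/K[0,0],-(uv[:,1]-K[1,2])/K[1,1],-np.ones(len(uv))]@R.from_euler("xyz",f["rotation"]).as_matrix().T
    return f["eye"]+d*((z-f["eye"][2])/d[:,2])[:,None]
E
python3 - <<'E'
from h import *
for n in("top","scene"):
    f=dict(np.load(n+".npz"));print(n);nuts(f)
    P=pts(f);m=(np.abs(P[...,2]-.07)<.006)&~brass(f)
    print("rim",m.sum());q=(P[m][:,:2]*1000).astype(np.float32);print(cv2.minEnclosingCircle(q), np.median(P[m][:,2]))
f=dict(np.load("top.npz"))
# rim circle by rays
g=cv2.cvtColor(f["pixels"],cv2.COLOR_RGB2GRAY);m=((g>140)).astype(np.uint8);m[:, :190]=0;m[:110]=0;m[:,360:]=0;m[270:]=0
c=max(cv2.findContours(m,0,cv2.CHAIN_APPROX_NONE)[0],key=cv2.contourArea)[:,0]
w=rays(f,c,.07);print(cv2.minEnclosingCircle((w[:,:2]*1000).astype(np.float32)))
E
```

```text
top
pix [282. 135.] n 176 mid [664.9 115.8] mean [665.2 114.7 109.3] size 10.0 47.9 ang 163.61434184537765
pix [327. 218.] n 131 mid [538.4  41.9] mean [537.3  41.7 109. ] size 45.3 9.6 ang 4.42978060042816
pix [233. 216.] n 190 mid [537.3 187.5] mean [538.2 187.4 108.8] size 50.2 9.9 ang 46.78442212930967
rim 10393
((688.51806640625, 71.78631591796875), 519.49267578125) 0.07027924964249677
scene
pix [323. 170.] n 256 mid [540.6  44.3] mean [540.5  45.7 107. ] size 53.9 10.4 ang 4.344345209755261
pix [389. 250.] n 294 mid [540.7 193. ] mean [543.3 195.5 107.5] size 51.6 10.0 ang 46.59958116605155
pix [265. 249.] n 285 mid [668.5 118.3] mean [670.1 118.2 107.8] size 8.6 51.7 ang 165.24516362197355
rim 13410
((371.29229736328125, -137.5918426513672), 435.3998107910156) 0.06882165768612447
((578.5794677734375, 117.90737915039062), 107.67585754394531)
```

Call:
{"method": "play_rows", "body": {
  "motion": [1, 0.52, -0.362, 0, 0, 0, 0.025, 1, 0.52, -0.362, 0, 0, 0, 0.025, 1, 0.52, -0.362, 0, 0, 0, 0.025, 1, 0.52, -0.362, 0, 0, 0, 0.025, 1, 0.52, -0.362, 0, 0, 0, 0.025, 1, 0.52, -0.362, 0, 0, 0, 0.025, 1, 0.52, -0.362, 0, 0, 0, 0.025, 1, 0.52, -0.362, 0, 0, 0, 0.025, 1, 0.52, -0.362, 0, 0, 0, 0.025, 1, 0.52, -0.362, 0, 0, 0, 0.025, 1, 0.52, -0.362, 0, 0, 0, 0.025, 1, 0.52, -0.362, 0, 0, 0, 0.025, 1, 0.52, -0.362, 0, 0, 0, 0.025, 1, 0.52, -0.362, 0, 0, 0, 0.025, 1, 0.52, -0.362, 0, 0, 0, 0.025, 1, 0.52, -0.362, 0, 0, 0, 0.025, 1, 0.52, -0.362, 0, 0, 0, 0.025]
}}

```text
time_s: 1.8
ee_pos: [0.6653, 0.1173, 0.2318]
orientation: [3.141, -0.0, 2.872]
ft_force: [0.1, -0.0, -0.8]
opening: 0.0855
grip_force: 0.0
```

```bash
python3 - <<'E'
from h import *
from workcell import status,optics
s=status.state();print(s["time_s"],s["ee_pos"],s["orientation"],s["joint_pos"],s["ft_force"])
f=optics.grab_frame("wrist");nuts(f);cv2.imwrite("pics/w1.png",f["pixels"][:,:,::-1])
E
```

```text
1.8 [0.66529667 0.11733845 0.23182929] [ 3.14140670e+00 -5.33007040e-05  2.87160156e+00] [1.74489043e-01 6.13817239e-01 5.74933250e-01 1.53188050e+00
 1.90801368e-04 4.44480145e-01] [ 0.12635066 -0.01236917 -0.8027808 ]
pix [356.  38.] n 1022 mid [538.  189.4] mean [539.  187.8 105.5] size 57.2 10.4 ang 46.53832147024727
pix [204.  83.] n 938 mid [539.5  42.9] mean [538.8  44.4 105.2] size 55.6 9.3 ang 4.685645589964452
pix [316. 190.] n 484 mid [662.6 116.3] mean [661.9 117.  107.8] size 9.2 52.7 ang 164.31618391097138
```

View pics/w1.png

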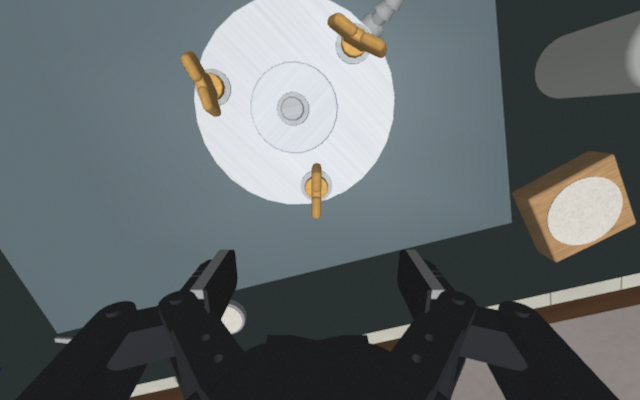

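The wrist view shows the second nut at (316,190). Its wings lie along the image vertical, square to the closing line and centred between the fingers, so I'll descend and grip.

Call:
{"method": "play_rows", "body": {
  "motion": [1, 0, -0.001, -0.04, 0, 0, 0, 1, 0, -0.001, -0.08, 0, 0, 0, 1, 0, -0.001, -0.11, 0, 0, 0, 1, 0, -0.001, -0.13, 0, 0, 0, 1, 0, -0.001, -0.145, 0, 0, 0, 1, 0, -0.001, -0.145, 0, 0, 0, 1, 0, -0.001, -0.145, 0, 0, 0, 0, 0, -0.001, -0.145, 0, 0, 0, 0, 0, -0.001, -0.145, 0, 0, 0, 0, 0, -0.001, -0.145, 0, 0, 0, 0, 0, -0.001, -0.145, 0, 0, 0, 0, 0, -0.001, -0.145, 0, 0, 0, 0, 0, -0.001, -0.145, 0, 0, 0, 0, 0, -0.001, -0.145, 0, 0, 0, 0, 0, -0.001, -0.145, 0, 0, 0, 0, 0, -0.001, -0.145, 0, 0, 0],
  "force": 30
}}

```text
time_s: 3.45
ee_pos: [0.6666, 0.116, 0.0867]
orientation: [3.14, 0.001, 2.87]
ft_force: [1.1, 4.2, 2.9]
opening: 0.0092
grip_force: 35.5
```

Firm grip on the 10 mm wings with low side force. Next is the quarter turn clockwise, at about 6° per row.

Call:
{"method": "play_rows", "body": {
  "motion": [0, 0, 0, 0, 0, 0, -0.1, 0, 0, 0, 0, 0, 0, -0.2, 0, 0, 0, 0, 0, 0, -0.3, 0, 0, 0, 0, 0, 0, -0.4, 0, 0, 0, 0, 0, 0, -0.5, 0, 0, 0, 0, 0, 0, -0.6, 0, 0, 0, 0, 0, 0, -0.7, 0, 0, 0, 0, 0, 0, -0.8, 0, 0, 0, 0, 0, 0, -0.9, 0, 0, 0, 0, 0, 0, -1.0, 0, 0, 0, 0, 0, 0, -1.1, 0, 0, 0, 0, 0, 0, -1.2, 0, 0, 0, 0, 0, 0, -1.3, 0, 0, 0, 0, 0, 0, -1.4, 0, 0, 0, 0, 0, 0, -1.5, 0, 0, 0, 0, 0, 0, -1.57, 0, 0, 0, 0, 0, 0, -1.57, 0, 0, 0, 0, 0, 0, -1.57, 0, 0, 0, 0, 0, 0, -1.57]
}}

```text
time_s: 5.35
ee_pos: [0.6646, 0.1149, 0.0867]
orientation: [-3.139, 0.001, 1.3]
ft_force: [-4.1, 1.9, 5.5]
opening: 0.0091
grip_force: 36.0
```

Call:
{"method": "play_rows", "body": {
  "motion": [0.5, 0, 0, 0, 0, 0, 0, 0.5, 0, 0, 0, 0, 0, 0, 0.5, 0, 0, 0, 0, 0, 0, 0.5, 0, 0, 0, 0, 0, 0, 0.5, 0, 0, 0, 0, 0, 0, 0.5, 0, 0, 0, 0, 0, 0, 0.5, 0, 0, 0.03, 0, 0, 0, 0.5, 0, 0, 0.07, 0, 0, 0, 0.5, 0, 0, 0.11, 0, 0, 0, 0.5, 0, 0, 0.15, 0, 0, 0, 0.5, 0, 0, 0.15, 0, 0, 0]
}}

```text
time_s: 6.45
ee_pos: [0.6693, 0.1156, 0.2444]
orientation: [3.129, -0.006, 1.3]
ft_force: [1.5, 0.4, 0.3]
opening: 0.0425
grip_force: 0.0
```

```bash
python3 - <<'E'
from h import *
from workcell import status,optics
s=status.state();print(s["time_s"],s["ee_pos"],s["orientation"],s["joint_pos"],s["ft_force"])
for n in("wrist","scene","top"): print(n);f=optics.grab_frame(n);nuts(f)
E
```

```text
6.45 [0.66932894 0.11564993 0.24443224] [ 3.12927137 -0.00574328  1.29984714] [ 1.71131526e-01  6.09221209e-01  5.99110916e-01  1.54709224e+00
 -8.04511453e-05  2.01291188e+00] [1.53546293 0.40133286 0.34062395]
wrist
pix [176. 155.] n 731 mid [539.4 189.8] mean [541.5 189.8 104.4] size 56.3 8.8 ang 46.6770496275723
pix [311. 188.] n 430 mid [665.9 119.4] mean [666.7 120.2 107.8] size 52.0 9.5 ang 74.9313849060386
pix [225. 273.] n 400 mid [538.2  43.5] mean [539.   46.  103.4] size 49.7 9.6 ang 7.662062770522795
scene
pix [323. 170.] n 259 mid [541.   44.5] mean [540.5  45.8 107. ] size 53.1 10.3 ang 3.898669020743739
pix [389. 250.] n 295 mid [540.3 192.9] mean [543.1 195.3 107.6] size 51.6 10.0 ang 46.55702079354759
pix [268. 254.] n 299 mid [666.8 121. ] mean [667.9 123.1 107.4] size 52.3 10.0 ang 74.02022980083723
top
```

The second nut now stands at 74.5°, so it has turned 90°; the others are unmoved. Next I'll move above the third nut.

Call:
{"method": "play_rows", "body": {
  "motion": [1, -0.127, -0.074, 0, 0, 0, 1.918, 1, -0.127, -0.074, 0, 0, 0, 1.918, 1, -0.127, -0.074, 0, 0, 0, 1.918, 1, -0.127, -0.074, 0, 0, 0, 1.918, 1, -0.127, -0.074, 0, 0, 0, 1.918, 1, -0.127, -0.074, 0, 0, 0, 1.918, 1, -0.127, -0.074, 0, 0, 0, 1.918, 1, -0.127, -0.074, 0, 0, 0, 1.918, 1, -0.127, -0.074, 0, 0, 0, 1.918, 1, -0.127, -0.074, 0, 0, 0, 1.918, 1, -0.127, -0.074, 0, 0, 0, 1.918, 1, -0.127, -0.074, 0, 0, 0, 1.918, 1, -0.127, -0.074, 0, 0, 0, 1.918, 1, -0.127, -0.074, 0, 0, 0, 1.918, 1, -0.127, -0.074, 0, 0, 0, 1.918, 1, -0.127, -0.074, 0, 0, 0, 1.918, 1, -0.127, -0.074, 0, 0, 0, 1.918, 1, -0.127, -0.074, 0, 0, 0, 1.918, 1, -0.127, -0.074, 0, 0, 0, 1.918]
}}

```text
time_s: 8.5
ee_pos: [0.5393, 0.0411, 0.2364]
orientation: [-3.142, 0.0, -3.066]
ft_force: [0.3, 0.3, -0.9]
opening: 0.0854
grip_force: 0.0
```

```bash
python3 - <<'E'
from h import *
from workcell import status,optics
s=status.state();print(s["time_s"],s["ee_pos"],s["orientation"],s["joint_pos"],s["ft_force"])
f=optics.grab_frame("wrist");nuts(f);cv2.imwrite("pics/w2.png",f["pixels"][:,:,::-1])
E
```

```text
8.5 [0.53927262 0.04112304 0.23636771] [-3.14156162e+00  1.90629374e-04 -3.06576460e+00] [ 7.61266348e-02  3.20000268e-01  1.25782902e-01  1.37638834e+00
 -3.10879507e-05  2.98576262e-04] [ 0.28809416  0.26682176 -0.9046603 ]
pix [318. 187.] n 448 mid [535.1  41. ] mean [533.7  41.6 107.9] size 52.3 9.2 ang 5.249893031368742
pix [454. 198.] n 579 mid [535.8 187.2] mean [535.  184.5 106.1] size 55.0 10.3 ang 46.38552351803155
pix [372. 295.] n 621 mid [663.7 115. ] mean [661.4 114.4 103.8] size 55.8 10.1 ang 74.55545087305401
```

View pics/w2.png

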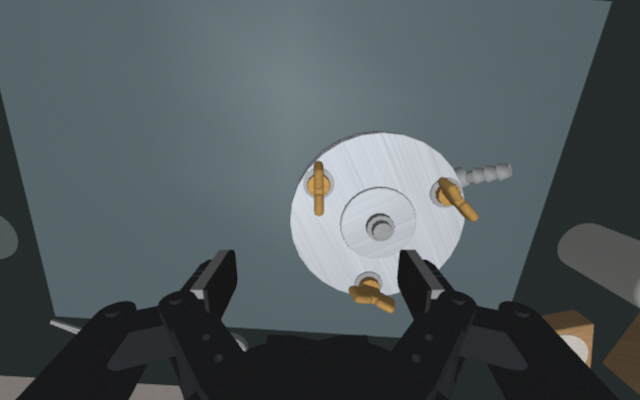

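The third nut at (318,187) is upright in the picture and centred between the fingers. I'll descend and grip as before.

Call:
{"method": "play_rows", "body": {
  "motion": [0.7, 0, 0.001, -0.04, 0, 0, 0, 0.7, 0, 0.001, -0.08, 0, 0, 0, 0.7, 0, 0.001, -0.11, 0, 0, 0, 0.7, 0, 0.001, -0.13, 0, 0, 0, 0.7, 0, 0.001, -0.149, 0, 0, 0, 0.7, 0, 0.001, -0.149, 0, 0, 0, 0.7, 0, 0.001, -0.149, 0, 0, 0, 0, 0, 0.001, -0.149, 0, 0, 0, 0, 0, 0.001, -0.149, 0, 0, 0, 0, 0, 0.001, -0.149, 0, 0, 0, 0, 0, 0.001, -0.149, 0, 0, 0, 0, 0, 0.001, -0.149, 0, 0, 0, 0, 0, 0.001, -0.149, 0, 0, 0, 0, 0, 0.001, -0.149, 0, 0, 0, 0, 0, 0.001, -0.149, 0, 0, 0],
  "force": 30
}}

```text
time_s: 10.05
ee_pos: [0.5398, 0.0427, 0.0883]
orientation: [3.141, 0.002, -3.065]
ft_force: [-0.9, 2.4, 5.3]
opening: 0.0092
grip_force: 32.9
```

Call:
{"method": "play_rows", "body": {
  "motion": [0, 0, 0, 0, 0, 0, -0.1, 0, 0, 0, 0, 0, 0, -0.2, 0, 0, 0, 0, 0, 0, -0.3, 0, 0, 0, 0, 0, 0, -0.4, 0, 0, 0, 0, 0, 0, -0.5, 0, 0, 0, 0, 0, 0, -0.6, 0, 0, 0, 0, 0, 0, -0.7, 0, 0, 0, 0, 0, 0, -0.8, 0, 0, 0, 0, 0, 0, -0.9, 0, 0, 0, 0, 0, 0, -1.0, 0, 0, 0, 0, 0, 0, -1.1, 0, 0, 0, 0, 0, 0, -1.2, 0, 0, 0, 0, 0, 0, -1.3, 0, 0, 0, 0, 0, 0, -1.4, 0, 0, 0, 0, 0, 0, -1.5, 0, 0, 0, 0, 0, 0, -1.57, 0, 0, 0, 0, 0, 0, -1.57, 0, 0, 0, 0, 0, 0, -1.57, 0, 0, 0, 0, 0, 0, -1.57]
}}

```text
time_s: 11.95
ee_pos: [0.538, 0.0405, 0.0883]
orientation: [-3.14, 0.003, 1.646]
ft_force: [-5.7, -3.4, 10.2]
opening: 0.0093
grip_force: 33.5
```

Call:
{"method": "play_rows", "body": {
  "motion": [0.5, 0, 0, 0, 0, 0, 0, 0.5, 0, 0, 0, 0, 0, 0, 0.5, 0, 0, 0, 0, 0, 0, 0.5, 0, 0, 0, 0, 0, 0, 0.5, 0, 0, 0, 0, 0, 0, 0.5, 0, 0, 0, 0, 0, 0, 0.5, 0, 0, 0.03, 0, 0, 0, 0.5, 0, 0, 0.07, 0, 0, 0, 0.5, 0, 0, 0.11, 0, 0, 0, 0.5, 0, 0, 0.15, 0, 0, 0, 0.5, 0, 0, 0.15, 0, 0, 0, 0.5, 0, 0, 0.15, 0, 0, 0, 0.5, 0, 0, 0.15, 0, 0, 0]
}}

```text
time_s: 13.25
ee_pos: [0.5385, 0.0421, 0.236]
orientation: [-3.139, 0.0, 1.648]
ft_force: [-0.7, -0.2, 0.9]
opening: 0.0427
grip_force: 0.0
```

```bash
python3 - <<'E'
from h import *
from workcell import status,optics
s=status.state();print(s["time_s"],s["ee_pos"],s["orientation"],s["dq"].round(3),s["ft_force"])
for n in("wrist","scene"): print(n);f=optics.grab_frame(n);nuts(f)
E
```

```text
13.25 [0.5384735  0.04211362 0.23601982] [-3.13933314e+00  9.49878087e-06  1.64790884e+00] [-0.002  0.013 -0.016 -0.    -0.     0.   ] [-0.73918542 -0.23579592  0.88764165]
wrist
pix [330.  33.] n 886 mid [537.1 189. ] mean [537.7 187.6 106.2] size 57.1 10.0 ang 46.051194140772765
pix [450. 126.] n 929 mid [664.1 116.1] mean [662.4 116.7 104.8] size 56.9 10.1 ang 74.58185105735085
pix [317. 188.] n 450 mid [538.   44.5] mean [537.8  46.2 107.9] size 9.2 53.4 ang 94.33151188940819
scene
pix [323. 171.] n 269 mid [539.2  46. ] mean [540.5  45.9 106.5] size 9.9 51.7 ang 95.13762120978295
pix [389. 250.] n 297 mid [540.5 193.1] mean [543.1 195.3 107.5] size 51.2 9.9 ang 46.52341236530334
pix [268. 254.] n 299 mid [666.8 121.1] mean [667.9 123.1 107.4] size 51.2 9.9 ang 74.17664305106808
```

Both nuts have turned 90° clockwise, the spout nut is unmoved and the arm is clear.

```bash
python3 -c "
from workcell import workorder
print(workorder.close_job())"
```

```text
the job is handed in; nothing more can be done
None
```

I gave the second and then the third wing nut a quarter turn clockwise (both measured at about 90°), left the spout nut where it was, and handed the job in at about 13 s of the 45 s allowed; no verdict was returned.

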